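# Lift a glass negative with a plate lifter and send it off on its sled

## Robot

A 6-joint arm with a two-finger parallel gripper is mounted at the origin on the work surface. World frame = base frame: x ahead of the robot, y to its left, z up, the work surface at z = 0. Lengths are in m, angles in rad, forces in N, time in s.
With the tool pointing down it reaches from about 0.3 to 0.875 m from the base axis. Payload 6.4 kg.
Tool frame: the origin (TCP) lies at the very end of the fingers, on their centre line; the grasp point (between the pads) lies 19 mm behind it; z points along the fingers, y is the line along which they close (so a half turn about z gives the same grasp; the last joint's range is limited). The gripper opens to 85 mm and grips with 20 to 120 N. Pads are 22 mm wide; open, the fingers measure 114 mm over their backs; the gripper's body (76 mm by 85 mm) begins 54 mm behind the grasp point. The pads swing forward as they close: fully open they stand 13 mm farther back than shut.
Start: joints at [-1.318, 0.181, 1.607, -0, 1.354, -0.206], TCP at [0.255, -0.516, 0.231] pointing down, gripper open.
Joint ranges: [-2.99, 2.99], [-0.89, 2.07], [0.3, 2.58], [-1.14, 4.28], [0, 2.63], [-3.12, 3.12]. Speed limits (rad/s): [2.57, 2.57, 3.01, 3.14, 3.14, 3.14].

## Interface

Orientations are given as a unit quaternion [x, y, z, w].
In Python, from workcell import arm gives the robot as it stands.
- The arm moves only by the tool carry_out, never from a script. Its argument "plan" is a list of rows, each a list of 4 numbers: the shift along the tool's x, y, z in mm, then the turn about the tool's z in rad. A call has 1 to 20 rows; each row is the pose to reach, as a shift and turn from the pose commanded when the call began, along the tool's axes at that moment; what a row does not reach only later rows make up. A row lasts 1/12 s, in which the tool goes at most 41.7 mm and 7.16 degrees, less where a joint would pass 70% of its speed; a pose out of reach is approached as far as the arm can. A call with a gripper value outside its range is refused whole. "hand" is the opening, from -1 (shut) to 1 (fully open), set as the call begins (left out, the last holds). The fingers move at their own pace and stop on an object; the grip force is fixed at half the most. Time passes only in rows, so rows that repeat a pose let the fingers close. It gives the time, the measured TCP pose, the force, the opening and the grip force at its end, in the units of the state.
- arm.observe(): the state, without advancing time (a new reading comes with each control period).
- arm.camera(name): name is "scene" or "top" or "wrist"; returns the picture (420x560x3 uint8, red, green, blue); there is no depth.
- arm.get_calibration(name): a dict with "camera_matrix" (3x3 intrinsics, pixels), "world_from_camera" (4x4, takes a point from camera to world coordinates); the wrist camera has in their place "mount" (4x4, takes a point from camera to tool coordinates, whose origin is the TCP and whose axes are the flange's). Camera axes: x right, y up, looking along -z (the intrinsics and any distortion apply to the point x, -y, -z); pixel columns grow to the right and rows downward; lengths in m; the calibration is good to about 2 mm. The wrist camera is an equidistant fisheye: a pixel r from the principal point sees the ray r / f radians off the axis. A picture is of the moment at which its call begins: read the wrist's pose just before it. get_calibration takes no time and is no camera call.
- arm.job_done(): hands the job in; it is judged then, once.
The state is a dict: "time_s": time; "qpos": joint angles; "qvel": joint speeds; "tau": joint torques, N m; "ee_pos": TCP position; "tool_rot": TCP orientation; "contact_force": force on the tool from outside, world axes, zero at the start; "ft_torque": the same for the moment, N m; "finger_gap": finger opening in m; "gripper_force": force on a finger pad.
Only numpy, scipy, OpenCV 4.12 (cv2) and the standard library are available. Lean on these libraries where they do the work, as an engineer would, in place of code of your own. Each camera call takes 0.05 s, during which the arm holds its last target. There are 200 camera calls.

## Task

Slide the flat plate lifter under the dark glass negative on the white rack, lift the negative clear and set it down squarely in the bed of the metal sled without letting it drop; never touch the glass with the fingers. Take the lifter out and lay it flat on the bench out of the way, and then slide the sled by its upright grip along the bench, without lifting it, until it stands inside and square to the black outline, with the negative still in its bed. Leave the loupe, jar, steel weight and brush where they are.

Things in the scene. Friction and masses are not known exactly. Their poses are not given: they have to be found in the camera images.
- plate: dark glass negative (loose, 0.09 to 0.18 kg): flat plate 90 (x) x 130 (y) x 4 mm thick. Origin: centre of its underside; z up. It starts in the bed of the rack, its underside 24 mm above the bench, its axes about those of the rack.
- rack: white plastic rack, fixed, left or right of the sled: base 126 (x) x 164 (y) x 6 mm. Origin: centre of its underside; front (-x) roughly to the robot. Bed: two runners along x, 14 wide, at y = +-54, tops at z = 24, carry the plate; between them a tunnel 94 wide, z 6 to 24, open at -x. Far stop from x = 55 (two pieces, |y| 42 to 82) and side guides from |y| = 75, tops at z = 32.
- sled: aluminium sled (loose, 0.5 to 0.75 kg) on the bench: base x -63 to 63, y -85 to 115, 6 mm thick, with the same bed as the rack (runner tops z = 24, same tunnel, stop and guides). Origin: underside, below the middle of the bed; front (-x) roughly to the robot. The plate sits right with its origin at x = 0, y = 0, z = 24. Upright grip 60 (x) x 14 (y) x 70 high at x = -30, y = 105.
- sled_grip (a point): where to grip the sled's upright grip: 55 mm above the sled's underside, at the middle of the grip; fingers close along the sled's y (14 mm thick), from above.
- lifter: plate lifter, a spatula (loose, 0.22 kg), flat on the bench before the robot: steel blade 60 wide (y), 3 thick, x = -90 to +50 (tip); an upright strip at x = -78 (36 wide) bears a black handle bar 24 x 24, x = -155 to -65, centred at z = 70. Origin: blade underside; when it is under the plate's origin, the tip is 5 mm beyond the plate's far edge and the upright 30 mm before its front edge.
- lifter_grip (a point): middle of the lifter's handle bar (x = -110, z = 70 of the lifter); gripped from above, fingers close along the lifter's y (24 mm wide).
- mark: black outline painted on the bench, a rectangle 176 x 246 mm of 6 mm lines (flat, nothing to hit): centre lines at x = +-85, y = -105 and y = 135 of its own frame. The sled stands right when its origin and axes coincide with those of this outline (about 19 mm free all round).
- loupe: black stand magnifier, 60 mm across, 55 high, left near part of the bench. Bystander: leave alone. Origin: on its underside.
- jar: amber jar with steel cap, 66 mm across, 100 high, right near part of the bench. Bystander: leave alone. Origin: on its underside.
- weight: dark steel cylinder, 56 mm across, 45 high, left side of the bench. Bystander: leave alone. Origin: on its underside.
- brush: brush lying on the right side of the bench, about along x. Bystander: leave alone. Origin: on its underside.

How it is judged:
By the outcome, as a careful person would: the job done as asked, in the order asked, and still so for the second after the job is handed in, with the robot touching nothing.
It also fails if it takes over 72 s, if anything falls off the work surface, if the arm or the gripper's body presses on something with over 40 N, if the wrist force passes 120 N, or if a joint passes its speed limit or range.

## Working session

There is one attempt and no reset: what is moved stays moved. The work goes in short steps, Python scripts to look and compute and a tool call to move; the robot and the scene stay as the last step left them, time stands still between calls to the robot, and variables do not carry over. Pictures are saved under pics/ and viewed, at most 10 in all, crops included, and the job is handed in when it is done.

Besides the shell and the picture viewer there is one more tool, called after "Request:" as a command line: name --pt "numbers of a row" for each row, then --argument value for the rest. carry_out: Moves the arm, as the interface text tells. Its arguments: {"type":"object","properties":{"plan":{"type":"array","items":{"type":"array","items":{"type":"number"}}},"hand":{"type":"number"}},"required":["plan"]}

```bash
mkdir -p pics; ls
python3 - <<'E'
from workcell import arm
import cv2,numpy as np
print(arm.observe())
for n in("scene","top","wrist"):
    print(n,arm.get_calibration(n))
a=arm.camera("scene");b=arm.camera("top")
cv2.imwrite("pics/scene0.png",a[:,:,::-1]);cv2.imwrite("pics/top0.png",b[:,:,::-1])
E
```

```text
pics
{'time_s': 0.0, 'qpos': array([-1.31828263e+00,  1.81567298e-01,  1.60801178e+00, -1.36378187e-05,
        1.35376332e+00, -2.06281324e-01]), 'qvel': array([-0.00121531,  0.00122517, -0.00034865,  0.00095026, -0.00077799,
        0.00052332]), 'tau': array([-5.17580556e-04, -4.44875050e+01, -3.51335657e+01, -3.58419757e-04,
        9.24052438e-03,  9.27840972e-06]), 'ee_pos': array([ 0.25453119, -0.51498664,  0.23036755]), 'tool_rot': array([ 9.73802864e-01,  2.27392207e-01, -2.68777039e-05, -8.74481115e-04]), 'contact_force': array([-0.20708634,  0.70965597,  0.05911701]), 'ft_torque': array([-0.00893348, -0.0210006 , -0.00080945]), 'gripper_force': 0.0, 'finger_gap': 0.08542142448093891}
scene {'camera_matrix': array([[483.43509759,   0.        , 280.64928973],
       [  0.        , 483.43509759, 218.18488687],
       [  0.        ,   0.        ,   1.        ]]), 'world_from_camera': array([[-0.2593295 , -0.67881238,  0.68699488,  1.60493516],
       [ 0.96578073, -0.18519751,  0.18157497,  0.28805399],
       [ 0.0039744 ,  0.71057416,  0.70361109,  1.17091143],
       [ 0.  
[... 323 characters left out ...]
907  , -0.01344068, -0.00231225,  0.02481786],
       [-0.00317023,  0.06416775,  0.99793409,  1.49157713],
       [ 0.        ,  0.        ,  0.        ,  1.        ]])}
wrist {'camera_matrix': array([[325.1922621 ,   0.        , 277.60191978],
       [  0.        , 325.1922621 , 208.80382655],
       [  0.        ,   0.        ,   1.        ]]), 'mount': array([[-7.56020388e-04,  9.49964957e-01,  3.12355581e-01,
         8.01243522e-02],
       [ 9.99999702e-01,  6.69638504e-04,  3.83815937e-04,
        -3.30137809e-04],
       [ 1.55446366e-04,  3.12355778e-01, -9.49965180e-01,
        -1.42824794e-01],
       [ 0.00000000e+00,  0.00000000e+00,  0.00000000e+00,
         1.00000000e+00]])}
```

View pics/top0.png

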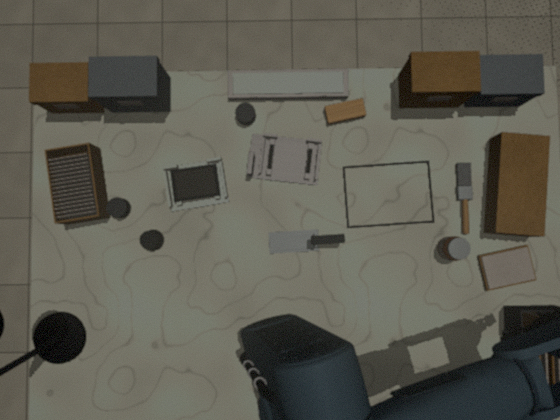

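View pics/scene0.png

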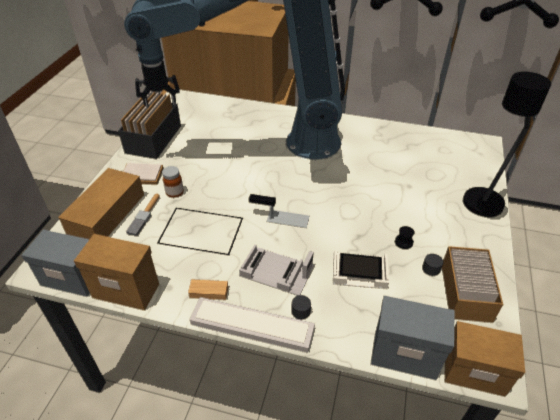

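Top view: rack with plate at about (196,185), sled (285,160) with its grip at the left (257,158), mark (389,194), and lifter with blade (290,242) and handle (327,240). The blade points along +y. The scene view shows the same layout.

```bash
cat > h.py <<'E'
from workcell import arm
import cv2,numpy as np
from scipy.spatial.transform import Rotation as R
def look(n,name=None):
    s=arm.observe(); im=arm.camera(n)[:,:,::-1].copy()
    if name: cv2.imwrite(f"pics/{name}.png",im)
    return im,s
def cam(n,s=None):
    c=arm.get_calibration(n);K=c["camera_matrix"]
    if n!="wrist": return K,c["world_from_camera"]
    T=np.eye(4);T[:3,:3]=R.from_quat(s["tool_rot"]).as_matrix();T[:3,3]=s["ee_pos"]
    return K,T@c["mount"]
def rays(n,px,s=None):
    K,T=cam(n,s);px=np.atleast_2d(np.asarray(px,float))
    a=(px-K[:2,2])/[K[0,0],K[1,1]]
    if n=="wrist":
        r=np.linalg.norm(a,axis=1,keepdims=True); d=np.c_[a*np.sinc(r/np.pi),np.cos(r)]
    else: d=np.c_[a,np.ones(len(a))]
    return T[:3,3],(d*[1,-1,-1])@T[:3,:3].T
def onz(n,px,z,s=None):
    o,d=rays(n,px,s); return o+d*((z-o[2])/d[:,2])[:,None]
def tri(obs): # obs list of (o,d): least-squares meeting point
    A=0;b=0
    for o,d in obs:
        d=d.ravel()/np.linalg.norm(d);P=np.eye(3)-np.outer(d,d);A=A+P;b=b+P@o
    p=np.linalg.solve(A,b)
    return p,max(np.linalg.norm(np.cross(p-o,d.ravel()/np.linalg.norm(d))) for o,d in obs)
def totool(s,v): # world vector to tool axes, mm
    return R.from_quat(s["tool_rot"]).as_matrix().T@np.asarray(v)*1000
def yaw(s): x=R.from_quat(s["tool_rot"]).as_matrix()[:,0];return np.arctan2(x[1],x[0])
E
python3 - <<'E'
from h import *
im=cv2.imread("pics/top0.png");g=cv2.cvtColor(im,cv2.COLOR_BGR2GRAY)
def blob(x0,y0,x1,y1,th):
    m=np.zeros_like(g);m[y0:y1,x0:x1]=(g[y0:y1,x0:x1]<th)*255
    c=max(cv2.findContours(m,cv2.RETR_EXTERNAL,cv2.CHAIN_APPROX_NONE)[0],key=cv2.contourArea)
    return cv2.minAreaRect(c)
for nm,b,z in [("plate",(165,150,230,215,55),.028),("mark",(335,150,445,235,60),0),("handle",(305,225,350,255,50),.082)]:
    r=blob(*b);P=onz("top",cv2.boxPoints(r),z);print(nm,r,P.mean(0),[np.round(np.linalg.norm(P[i]-P[i-1]),3) for i in (1,2)],"\n",P.round(3))
for p,z in [((292,242),0.003),((257,158),.07),((285,160),.0)]: print(p,onz("top",p,z))
cv2.imwrite("pics/crop1.png",cv2.resize(cv2.convertScaleAbs(im[125:260,155:445],alpha=1.8),None,fx=2.7,fy=2.7,interpolation=cv2.INTER_CUBIC))
E
```

```text
plate ((194.94105529785156, 182.307861328125), (32.44619369506836, 45.266075134277344), 82.40535736083984) [0.62253378 0.28005201 0.028     ] [np.float64(0.126), np.float64(0.091)] 
 [[0.66  0.348 0.028]
 [0.675 0.223 0.028]
 [0.585 0.212 0.028]
 [0.57  0.336 0.028]]
mark ((427.0, 191.5), (61.0, 12.0), 90.0) [ 0.59109573 -0.36987654  0.        ] [np.float64(0.034), np.float64(0.173)] 
 [[ 0.678 -0.356  0.   ]
 [ 0.677 -0.389  0.   ]
 [ 0.504 -0.384  0.   ]
 [ 0.505 -0.35   0.   ]]
handle ((326.99530029296875, 239.39151000976562), (8.079323768615723, 32.27385711669922), 87.51044464111328) [ 0.45904157 -0.07936171  0.082     ] [np.float64(0.086), np.float64(0.021)] 
 [[ 0.468 -0.036  0.082]
 [ 0.471 -0.122  0.082]
 [ 0.45  -0.122  0.082]
 [ 0.447 -0.037  0.082]]
(292, 242) [[0.45364999 0.01289021 0.003     ]]
(257, 158) [[0.6811988  0.10481981 0.07      ]]
(285, 160) [[0.68585945 0.02945841 0.        ]]
```

View pics/crop1.png

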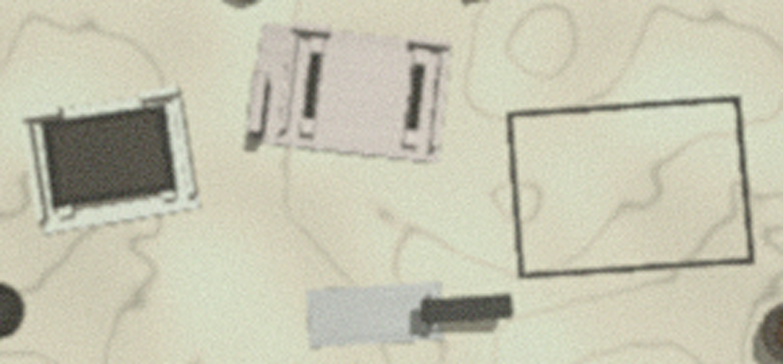

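Request:
carry_out --pt "125 -100 0 -0.4" --pt "250 -200 0 -0.8" --pt "376 -300 20 -1.15" --pt "376 -300 30 -1.15" --pt "376 -300 30 -1.15" --pt "376 -300 30 -1.15" --pt "376 -300 30 -1.15" --pt "376 -300 30 -1.15" --pt "376 -300 30 -1.15" --pt "376 -300 30 -1.15" --pt "376 -300 30 -1.15" --pt "376 -300 30 -1.15" --pt "376 -300 30 -1.15" --pt "376 -300 30 -1.15" --pt "376 -300 30 -1.15" --pt "376 -300 30 -1.15" --hand 1

```text
time_s: 1.43
ee_pos: [0.4586, -0.081, 0.2012]
tool_rot: [0.694, 0.72, -0.0, -0.0]
contact_force: [0.6, -0.2, 0.1]
finger_gap: 0.0854
gripper_force: 0.0
```

Run:
```python
from h import *
im,s=look("wrist","w1");print(s["ee_pos"],yaw(s))
```

```text
[ 0.45860281 -0.08097771  0.20121896] 1.6075203065444659
```

View pics/w1.png

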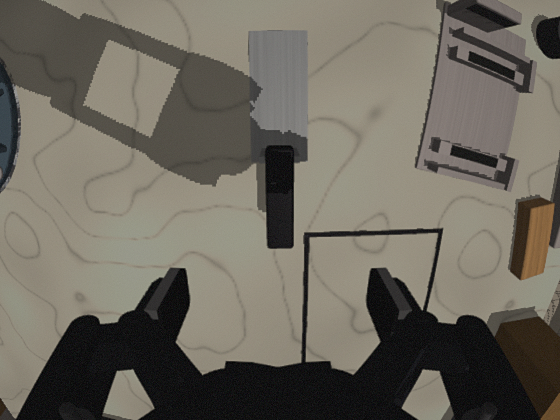

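Wrist view: the handle spans columns 267–293 and rows 146–247. The blade spans columns 249–307 and rows 31–160, pointing up-image, which is tool +x.

Run:
```python
from h import *
im=cv2.imread("pics/w1.png");s=arm.observe();g=im.max(2)
m=np.zeros_like(g);m[135:260,255:305]=(g[135:260,255:305]<45)*255
c=max(cv2.findContours(m,cv2.RETR_EXTERNAL,cv2.CHAIN_APPROX_NONE)[0],key=cv2.contourArea)
r=cv2.minAreaRect(c);print(r)
P=onz("wrist",cv2.boxPoints(r),.082,s);print(P.round(4),P.mean(0))
# height: top and wrist rays to the handle's centre
print(tri([rays("wrist",r[0],s),rays("top",(327.0,239.4))]))
B=onz("wrist",[(249,31),(306,31)],.003,s);print("blade tip",B.round(4),B.mean(0), np.linalg.norm(B[1]-B[0]))
C=P[:,:2].mean(0);d=B.mean(0)[:2]-C;print("yaw tip-handle",np.arctan2(d[1],d[0]),np.linalg.norm(d))
```

```text
((279.0, 196.0), (102.0, 30.0), 90.0)
[[ 0.4456 -0.033   0.082 ]
 [ 0.4698 -0.0322  0.082 ]
 [ 0.4743 -0.122   0.082 ]
 [ 0.4477 -0.1229  0.082 ]] [ 0.45939077 -0.07753769  0.082     ]
(array([ 0.45936139, -0.08071097,  0.06382495]), np.float64(0.00020925085573546506))
blade tip [[0.4233 0.0782 0.003 ]
 [0.4818 0.0803 0.003 ]] [0.45254256 0.07922637 0.003     ] 0.05852000076517401
yaw tip-handle 1.6144534435215931 0.15691356977434323
```

Request:
carry_out --pt "1 0 40 -0.006" --pt "1 0 80 -0.006" --pt "1 0 115 -0.006" --pt "1 0 135 -0.006" --pt "1 0 148 -0.006" --pt "1 0 150 -0.006" --pt "1 0 150 -0.006" --pt "1 0 150 -0.006" --pt "1 0 150 -0.006"

```text
time_s: 2.23
ee_pos: [0.46, -0.0799, 0.0527]
tool_rot: [0.692, 0.722, 0.0, 0.001]
contact_force: [-0.5, -0.1, 0.9]
finger_gap: 0.0856
gripper_force: 0.0
```

Request:
carry_out --pt "0 0 0 0" --pt "0 0 0 0" --pt "0 0 0 0" --pt "0 0 0 0" --pt "0 0 0 0" --pt "0 0 0 0" --pt "0 0 0 0" --pt "0 0 0 0" --pt "0 0 0 0" --pt "0 0 0 0" --hand -1

```text
time_s: 3.07
ee_pos: [0.4591, -0.0791, 0.0516]
tool_rot: [0.691, 0.723, 0.0, 0.0]
contact_force: [-0.2, -0.1, 4.7]
finger_gap: 0.0236
gripper_force: 59.0
```

Request:
carry_out --pt "0 0 -20 0" --pt "0 0 -60 0" --pt "0 0 -90 0.1" --pt "40 -10 -100 0.2" --pt "80 -20 -100 0.33" --pt "120 -32 -100 0.46" --pt "160 -43 -100 0.58" --pt "200 -54 -100 0.7" --pt "230 -63 -100 0.82" --pt "260 -71 -100 0.94" --pt "285 -78 -100 1.06" --pt "310 -84 -100 1.18" --pt "325 -88 -100 1.3" --pt "330 -90 -100 1.42" --pt "330 -90 -100 1.49" --pt "330 -90 -100 1.49" --pt "330 -90 -100 1.49" --pt "330 -90 -100 1.49"

```text
time_s: 4.57
ee_pos: [0.3538, 0.2465, 0.1506]
tool_rot: [0.998, 0.064, -0.001, 0.0]
contact_force: [-0.0, 0.2, -1.6]
finger_gap: 0.0235
gripper_force: 59.7
```

Run:
```python
from h import *
im,s=look("wrist","w2");print(s["ee_pos"],yaw(s),s["finger_gap"])
```

```text
[0.35376334 0.24648504 0.15058668] 0.12738078253570034 0.023506249331168235
```

View pics/w2.png

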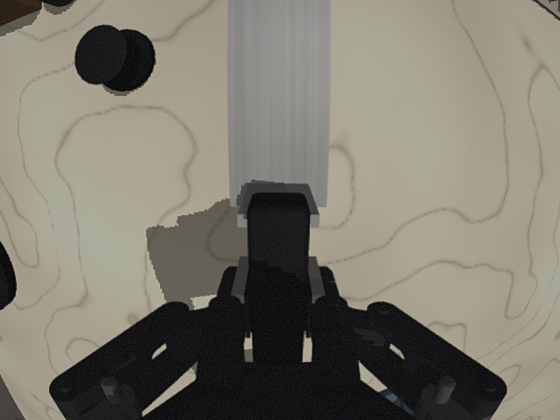

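The view shows the blade centred in the grip and the loupe at upper left. The rack is hidden ahead of the frame, so I'll go up between rack and sled to view both from one place.

Request:
carry_out --pt "0 0 -40 0" --pt "20 15 -80 0.03" --pt "50 40 -100 0.07" --pt "80 65 -100 0.127" --pt "110 90 -100 0.127" --pt "128 105 -100 0.127" --pt "133 109 -100 0.127" --pt "133 109 -100 0.127" --pt "133 109 -100 0.127" --pt "133 109 -100 0.127"

```text
time_s: 5.45
ee_pos: [0.4987, 0.1557, 0.2508]
tool_rot: [1.0, -0.0, -0.001, -0.0]
contact_force: [-0.4, -0.2, -1.1]
finger_gap: 0.0232
gripper_force: 59.8
```

Run:
```python
from h import *
im,s=look("wrist","w3");print(s["ee_pos"],yaw(s),s["qpos"])
import pickle;pickle.dump(s,open("s3.pkl","wb"))
```

```text
[0.49872778 0.1557313  0.25079869] -0.0008476937498068677 [7.49956474e-02 4.68005979e-02 1.71459414e+00 4.02923635e-04
 1.38173964e+00 1.64656386e+00]
```

View pics/w3.png

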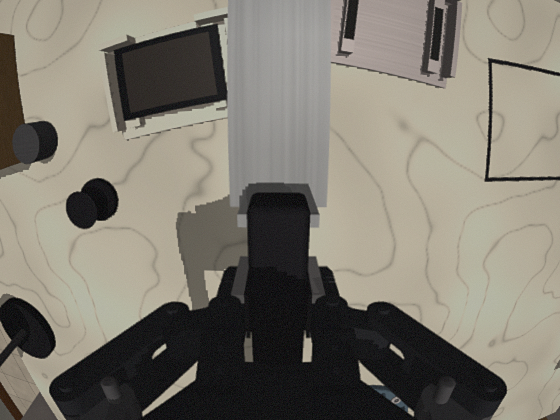

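Plate corners sit at about (114,52), (216,26), (226,97) and (126,118). The sled's far part is cut off at the top, with its front edge running (330,62)–(445,87). Next: plate from wrist and top, sled runner pads from top and scene.

Run:
```python
from h import *
import pickle
s=pickle.load(open("s3.pkl","rb"))
im=cv2.imread("pics/w3.png");g=im.max(2)
m=np.zeros_like(g);m[15:130,108:228]=(g[15:130,108:228]<75)*255
m=cv2.morphologyEx(m,cv2.MORPH_OPEN,np.ones((5,5)))
c=max(cv2.findContours(m,cv2.RETR_EXTERNAL,cv2.CHAIN_APPROX_NONE)[0],key=cv2.contourArea)
W=onz("wrist",c[:,0,:],.028,s)[:,:2]
def rect(p):
    r=cv2.minAreaRect((p*1000).astype(np.float32));return np.round(r[0],1),np.round(r[1],1),round(r[2],2)
print("plate wrist z28",rect(W))
pc=cv2.minAreaRect(c)[0]
t=cv2.imread("pics/top0.png");gt=t.max(2)
m=np.zeros_like(gt);m[155:210,165:222]=(gt[155:210,165:222]<70)*255
c=max(cv2.findContours(m,cv2.RETR_EXTERNAL,cv2.CHAIN_APPROX_NONE)[0],key=cv2.contourArea)
print("plate top z28",rect(onz("top",c[:,0,:],.028)[:,:2]))
sc=cv2.imread("pics/scene0.png");gs=sc.max(2)
def blobs(g,x0,y0,x1,y1,th,amin):
    m=np.zeros_like(g);m[y0:y1,x0:x1]=(g[y0:y1,x0:x1]<th)*255
    n,l,st,ce=cv2.connectedComponentsWithStats(m)
    return [(st[i,4],ce[i].round(1),st[i,:4]) for i in range(1,n) if st[i,4]>=amin]
print("top strips");T=blobs(gt,262,135,320,185,80,25)
for b in T: print(b,onz("top",b[1],.024).round(4))
print("scene dark");
for b in blobs(gs,240,245,315,290,70,15): print(b,onz("scene",b[1],.024).round(4))
print("plate scene");
for b in blobs(gs,335,250,390,285,60,100): print(b,onz("scene",b[1],.028).round(4))
a=cv2.resize(cv2.convertScaleAbs(t[120:195,235:335],alpha=1.6),None,fx=4,fy=4,interpolation=cv2.INTER_CUBIC)
b=cv2.resize(cv2.convertScaleAbs(sc[235:300,230:330],alpha=1.2),None,fx=4,fy=4,interpolation=cv2.INTER_CUBIC)
cv2.imwrite("pics/sled.png",np.vstack([a,b]))
```

```text
plate wrist z28 (array([624.9, 282.4]), array([ 96.7, 130.8]), 7.67)
plate top z28 (array([622.3, 286.1]), array([ 96.9, 139.2]), 6.79)
top strips
(np.int32(29), array([269.8, 137.3]), array([264, 136,  13,   4], dtype=int32)) [[0.7466 0.071  0.024 ]]
(np.int32(32), array([312.7, 142.2]), array([306, 141,  14,   4], dtype=int32)) [[ 0.7311 -0.0487  0.024 ]]
(np.int32(106), array([270.2, 156.3]), array([267, 144,   7,  25], dtype=int32)) [[0.693  0.0705 0.024 ]]
(np.int32(114), array([308.1, 160.6]), array([305, 149,   7,  24], dtype=int32)) [[ 0.6795 -0.035   0.024 ]]
scene dark
(np.int32(53), array([255.9, 259.2]), array([251, 252,  11,  15], dtype=int32)) [[ 0.6801 -0.0351  0.024 ]]
(np.int32(28), array([309.2, 263.8]), array([307, 257,   6,  13], dtype=int32)) [[0.6548 0.1287 0.024 ]]
(np.int32(50), array([288.3, 269.2]), array([284, 262,  10,  16], dtype=int32)) [[0.6924 0.0719 0.024 ]]
plate scene
(np.int32(910), array([360.4, 266.2]), array([340, 254,  42,  25], dtype=int32)) [[0.6263 0.2824 0.028 ]]
```

View pics/sled.png

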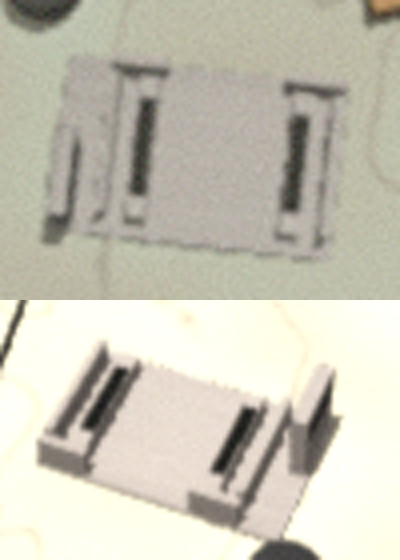

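Runner pads agree in both views at z=24: (0.693,0.071) and (0.680,-0.035). They're 107 mm apart against an expected 108. That puts the sled at about (0.686,0.018), yaw -0.121, and the plate at about (0.6245,0.2815), yaw 0.132. Next I go in front of the rack and down.

Request:
carry_out --pt "-30 -25 0 -0.05" --pt "-65 -55 0 -0.1" --pt "-95 -80 20 -0.133" --pt "-108 -91 55 -0.133" --pt "-112 -94 95 -0.133" --pt "-112 -94 130 -0.133" --pt "-112 -94 160 -0.133" --pt "-112 -94 180 -0.133" --pt "-112 -94 187 -0.133" --pt "-112 -94 188 -0.133" --pt "-112 -94 188 -0.133" --pt "-112 -94 188 -0.133" --pt "-112 -94 188 -0.133" --pt "-112 -94 188 -0.133"

```text
time_s: 6.67
ee_pos: [0.3893, 0.2497, 0.0647]
tool_rot: [0.998, 0.065, 0.001, -0.0]
contact_force: [-0.1, 0.1, -2.1]
finger_gap: 0.0235
gripper_force: 59.9
```

Run:
```python
from h import *
im,s=look("scene","sc2");look("top","t2");print(s["ee_pos"],yaw(s),s["contact_force"])
y=.132;u=np.array([np.cos(y),np.sin(y),0]);goal=np.array([.6245,.2815,0])-.11*u
d=goal-s["ee_pos"];print(totool(s,d))
a=cv2.resize(im[180:300,300:420],None,fx=5,fy=5,interpolation=cv2.INTER_CUBIC);cv2.imwrite("pics/sc2c.png",a)
```

```text
[0.38931935 0.24969526 0.06470527] 0.13083881247619494 [-0.09664772  0.05644015 -2.09537121]
[127.13865187  -0.68842021  65.06128015]
```

View pics/sc2c.png

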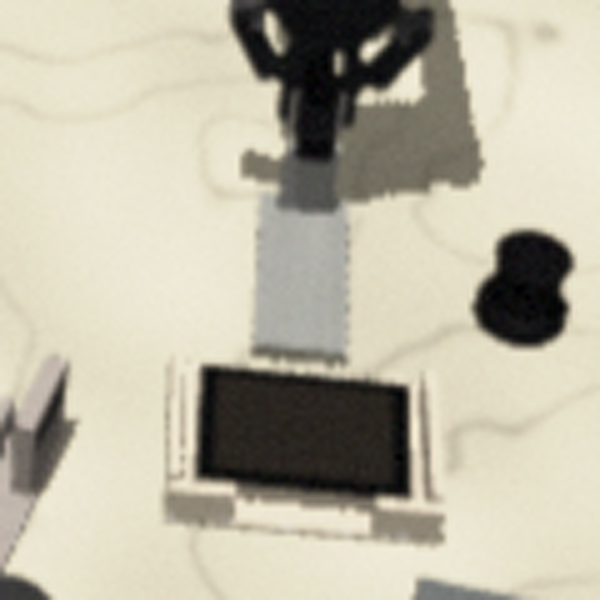

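The crop shows the blade tip centre at (299,352), lined up with the plate's front edge at (305,375). Now inserting.

Request:
carry_out --pt "3 0 2 0" --pt "10 0 2 0" --pt "20 0 2 0" --pt "32 -0.5 2 0" --pt "44 -0.5 2 0" --pt "56 -0.5 2 0" --pt "68 -0.5 2 0" --pt "80 -0.5 2 0" --pt "92 -0.5 2 0" --pt "104 -0.5 2 0" --pt "114 -0.5 2 0" --pt "121 -0.5 2 0" --pt "125 -0.5 2 0" --pt "127 -0.5 2 0" --pt "127 -0.5 2 0" --pt "127 -0.5 2 0"

```text
time_s: 8.1
ee_pos: [0.5135, 0.2664, 0.0611]
tool_rot: [0.998, 0.065, -0.0, 0.0]
contact_force: [0.9, -0.3, -2.5]
finger_gap: 0.0233
gripper_force: 59.9
```

Run:
```python
from h import *
im,s=look("wrist","w4");print(s["ee_pos"],yaw(s),s["contact_force"])
t,_=look("top","t3")
```

```text
[0.51354352 0.26636333 0.061087  ] 0.1309597615254823 [ 0.89009284 -0.26953447 -2.47700715]
```

View pics/w4.png

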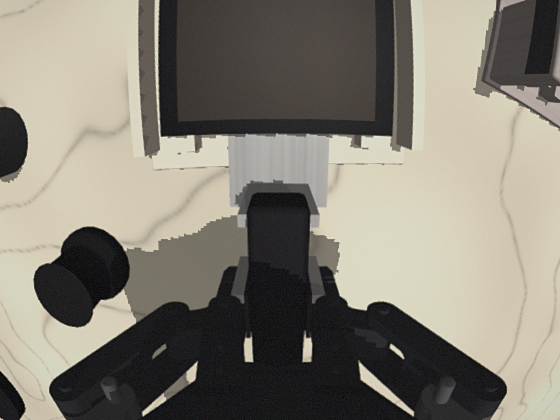

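Plate columns 162–392 have centre 277 against blade centre 279, and its front edge is at row ~135. I'll check the depth in numbers.

Run:
```python
from h import *
im=cv2.imread("pics/w4.png");s=arm.observe()
for p,z in [((200,135),.024),((279,135),.024),((360,135),.024),((229,206),.0135),((328,206),.0135),((162,128),.028),((392,128),.028),((175,5),.028),((384,5),.028)]:
    print(p,totool(s,onz("wrist",p,z,s)[0]-s["ee_pos"]).round(1))
```

```text
(200, 135) [ 64.5 -43.9  37.2]
(279, 135) [63.6  0.5 37.2]
(360, 135) [64.5 46.  37.2]
(229, 206) [ 19.2 -30.5  47.7]
(328, 206) [19.2 30.9 47.7]
(162, 128) [ 69.8 -65.   33.2]
(392, 128) [69.6 63.6 33.2]
(175, 5) [140.1 -56.7  33.1]
(384, 5) [140.3  58.4  33.1]
```

Front edge is 64 mm ahead of the TCP, square and centred. Lifting gently.

Request:
carry_out --pt "0 0 -2 0" --pt "0 0 -5 0" --pt "0 0 -7 0" --pt "0 0 -9 0" --pt "0 0 -11 0" --pt "0 0 -13 0" --pt "0 0 -16 0" --pt "0 0 -20 0" --pt "0 0 -25 0" --pt "0 0 -31 0" --pt "0 0 -38 0" --pt "0 0 -46 0" --pt "0 0 -55 0" --pt "0 0 -65 0" --pt "0 0 -75 0" --pt "0 0 -85 0" --pt "0 0 -93 0" --pt "0 0 -98 0" --pt "0 0 -100 0" --pt "0 0 -100 0"

```text
time_s: 9.87
ee_pos: [0.5143, 0.2664, 0.1619]
tool_rot: [0.998, 0.065, 0.0, -0.0]
contact_force: [-0.0, -0.5, -3.1]
finger_gap: 0.0232
gripper_force: 59.9
```

```bash
cat > edge.py <<'E'
from h import *
import sys
im,s=look("wrist",sys.argv[1]);print(s["ee_pos"].round(4),round(yaw(s),4),s["contact_force"].round(1))
# plate front edge rows in the dark band beside the handle
g=im.max(2).astype(int)
zo=float(sys.argv[2])
for x in (180,200,220,340,360,375):
    col=g[100:170,x]; k=100+np.argmax(np.diff(col))+.5
    print(x,k,totool(s,onz("wrist",(x,k),s["ee_pos"][2]-zo,s)[0]-s["ee_pos"]).round(1))
row=g[110];d=np.diff(row);L=[i for i in range(130,230) if d[i]<-25];Rr=[i for i in range(330,430) if d[i]>25]
print(L,Rr)
E
python3 edge.py w5 0.0486
```

```text
[0.5143 0.2664 0.1619] 0.1308 [-0.  -0.5 -3.1]
180 134.5 [ 64.3 -59.2  48.7]
200 133.5 [ 64.4 -46.6  48.7]
220 141.5 [ 59.2 -34.6  48.7]
340 133.5 [64.  36.7 48.7]
360 136.5 [62.6 49.  48.6]
375 134.5 [64.2 58.4 48.6]
[165, 166] [385, 386]
```

View pics/w5.png

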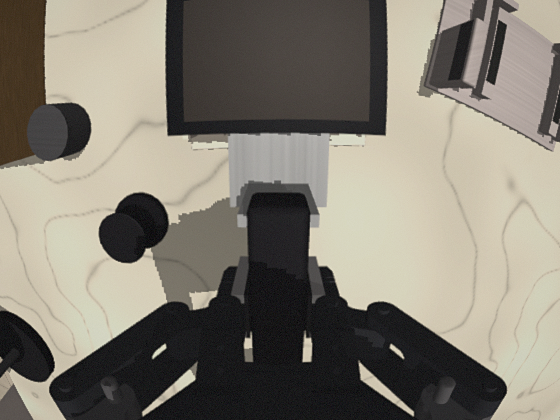

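The plate is on the blade and square to it, with its front edge at row 134 and columns 165–386. Now carrying it over the sled.

Request:
carry_out --pt "0.5 3 0 0" --pt "1 9 0 0.01" --pt "2 18 0 0.02" --pt "4 31 0 0.035" --pt "6 46 0 0.05" --pt "9 62 0 0.067" --pt "11 79 0 0.085" --pt "13 96 0 0.103" --pt "16 113 0 0.121" --pt "18 130 0 0.139" --pt "20 147 0 0.157" --pt "22 164 0 0.175" --pt "25 181 0 0.192" --pt "27 197 0 0.208" --pt "29 211 0 0.222" --pt "30 223 0 0.235" --pt "31 232 0 0.244" --pt "32 238 0 0.249" --pt "32.5 242 0 0.252" --pt "32.5 242 0 0.252"

```text
time_s: 11.58
ee_pos: [0.578, 0.0302, 0.1612]
tool_rot: [0.998, -0.061, -0.0, 0.0]
contact_force: [0.3, -0.1, -3.4]
finger_gap: 0.023
gripper_force: 59.8
```

```bash
python3 edge.py w6 0.0486; python3 -c "
from h import *
look('top','t6');look('scene','s6')"
```

```text
[0.578  0.0302 0.1612] -0.1218 [ 0.3 -0.1 -3.4]
180 134.5 [ 64.2 -59.1  48.6]
200 146.5 [ 56.4 -46.9  48.6]
220 145.5 [ 56.7 -34.6  48.6]
340 144.5 [57.3 36.9 48.6]
360 135.5 [63.1 49.  48.6]
375 134.5 [64.1 58.5 48.6]
[144, 145, 147] [385, 386]
```

View pics/w6.png

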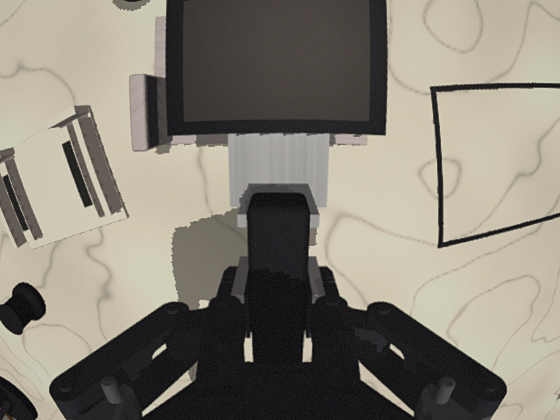

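The plate is unmoved on the blade. The sled's grip top shows at columns 131–147 and rows 74–150, and the base front edge at row ~145. I've now seen the permitted pictures (one too many), so I'll continue with numbers only.

Run:
```python
from h import *
s=arm.observe()
for p,z in [((131,75),.07),((146,75),.07),((133,151),.07),((147,151),.07),((210,146),.006),((355,144),.006)]:
    print(p,totool(s,onz("wrist",p,z,s)[0]-s["ee_pos"]).round(1))
g=cv2.imread("pics/w6.png").max(2)
for x in (340,350,360): print(x,g[128:152,x])
print(g[110,125:170])
```

```text
(131, 75) [ 108.9 -110.4   91.2]
(146, 75) [107.5 -97.8  91.2]
(133, 151) [  50.1 -112.    91.2]
(147, 151) [ 49.5 -99.9  91.2]
(210, 146) [ 43.5 -63.2 155.2]
(355, 144) [ 45.6  72.  155.2]
340 [ 39  38  37  39  33  67 141 187 184 178 180 183 185 184 183 162 111 209
 218 209 210 210 210 210]
350 [ 39  39  38  38  28  56 154 189 185 182 179 180 184 186 180 171 170 206
 213 211 208 211 211 211]
360 [ 31  39  38  40  36  27  69 105 173 188 181 180 183 186 184 178 168 183
 213 209 211 210 211 211]
[205 208 209 211 208 152 164 168 166 166 166 169 175 176 177 179 179 178
 174 157 126  80  60  32  28  29  32  37  36  31  31  33  51  68  74  74
  73  72  72  73  74  55  31  31  30]
```

Sled origin in tool axes is (109,0), so it lines up with the plate. Lowering.

Request:
carry_out --pt "0 0.3 4 0" --pt "0 0.7 12 0" --pt "0 0.7 22 0" --pt "0 0.7 33 0" --pt "0 0.7 44 0" --pt "0 0.7 54 0" --pt "0 0.7 63 0" --pt "0 0.7 70 0" --pt "0 0.7 76 0" --pt "0 0.7 80 0" --pt "0 0.7 83 0" --pt "0 0.7 86 0" --pt "0 0.7 88 0" --pt "0 0.7 90 0" --pt "0 0.7 92 0" --pt "0 0.7 94 0" --pt "0 0.7 97 0" --pt "0 0.7 100 0" --pt "0 0.7 100 0" --pt "0 0.7 100 0"

```text
time_s: 13.4
ee_pos: [0.5775, 0.03, 0.061]
tool_rot: [0.998, -0.061, -0.0, -0.0]
contact_force: [0.5, -0.2, -1.1]
finger_gap: 0.0234
gripper_force: 59.9
```

```bash
cat > chk.py <<'E'
from h import *
import sys
# plate (dark quad) pose from top and scene; sled pads hidden -> sled from grip etc.
x0,y0,x1,y1=map(int,sys.argv[1:5])
t,s=look("top");g=t.max(2);m=np.zeros_like(g);m[y0:y1,x0:x1]=(g[y0:y1,x0:x1]<62)*255
m=cv2.morphologyEx(m,cv2.MORPH_OPEN,np.ones((5,5)))
c=max(cv2.findContours(m,cv2.RETR_EXTERNAL,cv2.CHAIN_APPROX_NONE)[0],key=cv2.contourArea)
r=cv2.minAreaRect((onz("top",c[:,0,:],.028)[:,:2]*1000).astype(np.float32));print("plate",r)
E
python3 edge.py w7 0.0366; python3 chk.py 262 135 325 190
```

```text
[0.5775 0.03   0.061 ] -0.1212 [ 0.5 -0.2 -1.1]
180 136.5 [ 64.1 -55.5  36.6]
200 139.5 [ 61.9 -43.8  36.6]
220 139.5 [ 61.5 -32.3  36.6]
340 138.5 [62.1 34.5 36.6]
360 134.5 [64.8 45.9 36.6]
375 162.5 [48.9 55.7 36.6]
[138, 139, 158, 159] [393, 411, 422]
plate ((696.3551025390625, 16.490196228027344), (126.91142272949219, 69.94989776611328), 81.99667358398438)
```

The plate has landed: the load is off the wrist and the gaps to the guides are equal at about 20 and 18 px. Withdrawing the lifter.

Request:
carry_out --pt "-2 0 0 0" --pt "-7 0 0 0" --pt "-15 0 0 0" --pt "-25 0 0 0" --pt "-36 0 0 0" --pt "-48 0 0 0" --pt "-60 0 0 0" --pt "-72 0 0 0" --pt "-84 0 0 0" --pt "-96 0 0 0" --pt "-108 0 0 0" --pt "-120 0 0 0" --pt "-132 0 0 0" --pt "-142 0 0 0" --pt "-148 0 0 0" --pt "-150 0 0 0" --pt "-150 0 0 0"

```text
time_s: 14.92
ee_pos: [0.4286, 0.0482, 0.0614]
tool_rot: [0.998, -0.061, 0.0, 0.0]
contact_force: [0.5, 0.4, -2.7]
finger_gap: 0.0231
gripper_force: 59.9
```

```bash
python3 chk.py 262 130 325 190
python3 - <<'E'
from h import *
s=arm.observe();print(s["ee_pos"],s["contact_force"])
# mark corners: fit lines in top image
im,_=look("top","t8");g=im.max(2)
for n,p in [("jar",(455,248)),("loupe",(152,240)),("brush",(465,230))]: print(n,onz("top",p,0).round(3))
m=(g<75).astype(np.uint8)*255
def line(horiz,a0,a1,b0,b1):
    pts=[]
    for a in range(a0,a1):
        prof=(g[b0:b1,a] if horiz else g[a,b0:b1]).astype(float)
        w=np.clip(np.median(prof)-25-prof,0,None)
        if w.sum()>20:
            b=(w*np.arange(b0,b1)).sum()/w.sum(); pts.append((a,b) if horiz else (b,a))
    P=onz("top",pts,0)[:,:2]; vx,vy,x,y=cv2.fitLine(P.astype(np.float32),cv2.DIST_HUBER,0,.001,.001).ravel()
    return np.array([x,y]),np.array([vx,vy]),len(pts)
def meet(l,k):
    t=np.linalg.solve(np.c_[l[1],-k[1]],k[0]-l[0]);return l[0]+t[0]*l[1]
T=line(1,355,420,155,175);B=line(1,355,425,215,235);L=line(0,175,215,338,353);Rr=line(0,170,212,424,440)
C=[meet(T,L),meet(T,Rr),meet(B,Rr),meet(B,L)];print(np.round(C,4))
for i in range(4): print(np.linalg.norm(C[i]-C[i-1]).round(4))
c=np.mean(C,0);ux=(C[0]+C[1]-C[2]-C[3]);uy=(C[0]+C[3]-C[1]-C[2])
y1=np.arctan2(ux[1],ux[0]);y2=np.arctan2(-uy[0],uy[1]);print("yaw",y1,y2)
y=y2*.6+y1*.4;o=c-.015*np.array([-np.sin(y),np.cos(y)]);print("mark origin",o)
E
```

```text
plate ((684.7261962890625, 17.36670684814453), (126.83098602294922, 90.96145629882812), 83.23838806152344)
[0.42921928 0.04806201 0.06156917] [ 0.05320393  0.05427063 -2.91969128]
jar [[ 0.431 -0.443  0.   ]]
loupe [[0.464 0.406 0.   ]]
brush [[ 0.481 -0.473  0.   ]]
[[ 0.6636 -0.1347]
 [ 0.6772 -0.374 ]
 [ 0.5074 -0.384 ]
 [ 0.4942 -0.1439]]
0.1696
0.2397
0.1701
0.2404
yaw 0.0564729 0.05580441
mark origin [ 0.5864372  -0.27410725]
```

Mark sides come out at 170/240 as they should: origin (0.586,-0.274), yaw 0.056. The plate sits in the sled at (0.685,0.017), yaw -0.118. Now turning the lifter away to lay it near the robot.

Request:
carry_out --pt "-5 0 -15 0" --pt "-20 5 -35 -0.1" --pt "-40 10 -40 -0.22" --pt "-57 15 -40 -0.34" --pt "-57 15 -40 -0.46" --pt "-57 15 -40 -0.58" --pt "-57 15 -40 -0.7" --pt "-57 15 -40 -0.82" --pt "-57 15 -40 -0.94" --pt "-57 15 -40 -1.06" --pt "-57 15 -40 -1.18" --pt "-57 15 -40 -1.3" --pt "-57 15 -40 -1.42" --pt "-57 15 -40 -1.54" --pt "-57 15 -40 -1.64" --pt "-57 15 -25 -1.69" --pt "-57 15 -8 -1.69" --pt "-57 15 4 -1.69" --pt "-57 15 8 -1.69" --pt "-57 15 8 -1.69"

```text
time_s: 16.68
ee_pos: [0.3701, 0.0401, 0.0526]
tool_rot: [0.708, 0.706, -0.0, -0.001]
contact_force: [-1.1, 0.4, -2.5]
finger_gap: 0.0232
gripper_force: 59.9
```

Request:
carry_out --pt "0 0 0.5 0" --pt "0 0 1 0" --pt "0 0 1.5 0" --pt "0 0 1.5 0" --pt "0 0 1.5 0"

```text
time_s: 17.1
ee_pos: [0.3708, 0.0401, 0.0522]
tool_rot: [0.708, 0.706, 0.0, 0.0]
contact_force: [0.8, -0.0, -2.9]
finger_gap: 0.0231
gripper_force: 59.9
```

Request:
carry_out --pt "0 0 0.5 0" --pt "0 0 1 0" --pt "0 0 1 0" --pt "0 0 1 0"

```text
time_s: 17.43
ee_pos: [0.371, 0.04, 0.0516]
tool_rot: [0.708, 0.706, 0.0, 0.0]
contact_force: [-2.7, -1.2, 7.9]
finger_gap: 0.0232
gripper_force: 61.4
```

Request:
carry_out --pt "0 0 0 0" --pt "0 0 0 0" --pt "0 0 0 0" --pt "0 0 0 0" --pt "0 0 0 0" --pt "0 0 0 0" --pt "0 0 -10 0" --pt "0 0 -40 0" --pt "0 0 -80 0" --pt "0 0 -120 0" --pt "0 0 -150 0" --pt "0 0 -150 0" --hand 1

```text
time_s: 18.43
ee_pos: [0.3744, 0.0394, 0.2072]
tool_rot: [0.708, 0.706, 0.003, 0.005]
contact_force: [1.6, -1.3, 1.0]
finger_gap: 0.0855
gripper_force: 0.0
```

Request:
carry_out --pt "9 30 0 0.12" --pt "18 62 0 0.24" --pt "28 95 0 0.36" --pt "37 128 0 0.48" --pt "46 160 0 0.6" --pt "55 190 0 0.72" --pt "64 220 0 0.84" --pt "72 250 0 0.96" --pt "80 275 0 1.08" --pt "84 290 0 1.2" --pt "86 298 0 1.32" --pt "86 298 0 1.44" --pt "86 298 0 1.56" --pt "86 298 0 1.66" --pt "86 298 0 1.69" --pt "86 298 0 1.69" --pt "86 298 0 1.69" --pt "86 298 0 1.69" --hand -0.3

```text
time_s: 19.93
ee_pos: [0.6684, 0.1255, 0.2002]
tool_rot: [0.998, -0.06, -0.0, 0.0]
contact_force: [0.5, 0.2, 0.4]
finger_gap: 0.0299
gripper_force: 0.0
```

Run:
```python
from h import *
im,s=look("wrist","w9");print(s["ee_pos"].round(4),yaw(s),s["finger_gap"])
# expected pixel of grip top corners, given the sled estimate
K,T=cam("wrist",s)
def proj(p):
    q=np.linalg.inv(T)@np.r_[p,1];v=np.array([q[0],-q[1],-q[2]]);th=np.arccos(v[2]/np.linalg.norm(v));e=v[:2]/np.linalg.norm(v[:2]);return (K[:2,2]+K[0,0]*th*e).round(1)
y=-.121;Rz=np.array([[np.cos(y),-np.sin(y)],[np.sin(y),np.cos(y)]])
for a in [(-60,98),(-60,112),(0,112),(0,98)]:
    print(a,proj(np.r_[np.array([.6863,.0181])+Rz@np.array(a)/1000,.07]))
g=im.max(2);
for r in (170,190,210): print(r,list(g[r,235:325:2]))
for c in (270,278,286): print(c,list(g[140:280:3,c]))
```

```text
[0.6684 0.1255 0.2002] -0.11997541983522968 0.029905069503464374
(-60, 98) [285.1 229.1]
(-60, 112) [269.6 229.1]
(0, 112) [269.1 163.4]
(0, 98) [285.6 163.4]
170 [np.uint8(179), np.uint8(181), np.uint8(183), np.uint8(180), np.uint8(181), np.uint8(179), np.uint8(181), np.uint8(181), np.uint8(182), np.uint8(180), np.uint8(181), np.uint8(183), np.uint8(179), np.uint8(180), np.uint8(184), np.uint8(127), np.uint8(106), np.uint8(71), np.uint8(155), np.uint8(156), np.uint8(154), np.uint8(156), np.uint8(156), np.uint8(156), np.uint8(158), np.uint8(76), np.uint8(161), np.uint8(160), np.uint8(156), np.uint8(156), np.uint8(158), np.uint8(159), np.uint8(64), np.uint8(138), np.uint8(155), np.uint8(155), np.uint8(156), np.uint8(154), np.uint8(158), np.uint8(162), np.uint8(88), np.uint8(77), np.uint8(23), np.uint8(30), np.uint8(31)]
190 [np.uint8(180), np.uint8(181), np.uint8(182), np.uint8(182), np.uint8(182), np.uint8(180), np.uint8(181), np.uint8(180), np.uint8(181), np.uint8(182), np.uint8(183), np.uint8(181), np.uint8(182), np.uint8(181), np.uint8(184), np.uint8(102), np.uint8(106), np.uint8(
[... 2467 characters left out ...]
]
286 [np.uint8(162), np.uint8(157), np.uint8(156), np.uint8(161), np.uint8(162), np.uint8(159), np.uint8(159), np.uint8(163), np.uint8(151), np.uint8(157), np.uint8(157), np.uint8(153), np.uint8(153), np.uint8(152), np.uint8(152), np.uint8(151), np.uint8(155), np.uint8(149), np.uint8(153), np.uint8(151), np.uint8(152), np.uint8(151), np.uint8(152), np.uint8(152), np.uint8(136), np.uint8(103), np.uint8(105), np.uint8(103), np.uint8(102), np.uint8(101), np.uint8(99), np.uint8(100), np.uint8(96), np.uint8(97), np.uint8(98), np.uint8(98), np.uint8(97), np.uint8(101), np.uint8(100), np.uint8(98), np.uint8(101), np.uint8(98), np.uint8(99), np.uint8(97), np.uint8(101), np.uint8(99), np.uint8(103)]
```

The grip top appears at columns 271–287 and rows 163–229, about 1 mm to tool +y of my prediction. Descending to grip.

Request:
carry_out --pt "0 1 30 0" --pt "0 1 65 0" --pt "0 1 95 0" --pt "0 1 120 0" --pt "0 1 140 0" --pt "0 1 153 0" --pt "0 1 160 0" --pt "0 1 162 0" --pt "0 1 162 0" --pt "0 1 162 0"

```text
time_s: 20.82
ee_pos: [0.6697, 0.1246, 0.0404]
tool_rot: [0.998, -0.06, 0.001, -0.0]
contact_force: [0.2, 0.0, 0.8]
finger_gap: 0.0301
gripper_force: 0.0
```

Request:
carry_out --pt "0 0 0 0" --pt "0 0 0 0" --pt "0 0 0 0" --pt "0 0 0 0" --pt "0 0 0 0" --pt "0 0 0 0" --pt "0 0 0 0" --pt "0 0 0 0" --hand -1

```text
time_s: 21.48
ee_pos: [0.6697, 0.1248, 0.0408]
tool_rot: [0.998, -0.061, 0.001, -0.0]
contact_force: [-1.2, 1.1, 6.3]
finger_gap: 0.0133
gripper_force: 60.0
```

```bash
python3 chk.py 262 130 325 190
python3 - <<'E'
from h import *
s=arm.observe();print(s["ee_pos"],yaw(s),s["contact_force"],s["finger_gap"])
# sled now, from grip: TCP is at y=105; x by earlier estimate
ys=yaw(s);Rz=lambda y:np.array([[np.cos(y),-np.sin(y)],[np.sin(y),np.cos(y)]])
sl=np.array([.6863,.0181]);tl=Rz(ys).T@(s["ee_pos"][:2]-sl);print("tcp in sled",tl*1000)
goal=np.array([.5864,-.2741])+Rz(.056)@np.array([tl[0],.105]);d=goal-s["ee_pos"][:2]
print("goal",goal,"tool shift",totool(s,np.r_[d,0]),"turn",-(.056-ys))
E
```

```text
plate ((685.3038330078125, 17.735797882080078), (128.2513885498047, 90.14607238769531), 83.39672088623047)
[0.66974901 0.12477142 0.04080284] -0.12130379470210331 [-1.34128317  0.92369664  6.02150252] 0.013087135857202534
tcp in sled [-29.33731061 103.88478678]
goal [ 0.55123175 -0.17090663] tool shift [-81.86704049 307.84645157  -0.44263779] turn -0.1773037947021033
```

Gripped (gap 13 mm). Dragging in two gentle strokes.

Request:
carry_out --pt "-0.5 1.5 0 0" --pt "-1 5 0 -0.003" --pt "-3 10 0 -0.006" --pt "-5 17 0 -0.01" --pt "-7 25 0 -0.015" --pt "-9 34 0 -0.02" --pt "-12 44 0 -0.026" --pt "-15 55 0 -0.032" --pt "-18 66 0 -0.038" --pt "-21 77 0 -0.044" --pt "-23 88 0 -0.05" --pt "-26 99 0 -0.056" --pt "-29 110 0 -0.062" --pt "-32 120 0 -0.068" --pt "-34 129 0 -0.073" --pt "-36 137 0 -0.078" --pt "-38 143 0 -0.082" --pt "-39 147 0 -0.085" --pt "-40 150 0 -0.087" --pt "-40 150 0 -0.087"

```text
time_s: 23.2
ee_pos: [0.6123, -0.0196, 0.0408]
tool_rot: [1.0, -0.017, 0.002, -0.0]
contact_force: [0.9, 2.4, 7.3]
finger_gap: 0.0132
gripper_force: 60.2
```

```bash
python3 chk.py 310 140 385 210
python3 - <<'E'
from h import *
s=arm.observe();print(s["ee_pos"],yaw(s),s["contact_force"],s["finger_gap"])
Rz=lambda y:np.array([[np.cos(y),-np.sin(y)],[np.sin(y),np.cos(y)]])
print("plate expected",(s["ee_pos"][:2]-Rz(yaw(s))@np.array([-.0293,.105]))*1000)
d=np.array([.5512,-.1709])-s["ee_pos"][:2];print(totool(s,np.r_[d,0]),-(.056-yaw(s)))
E
```

```text
plate ((638.4751586914062, -147.54190063476562), (83.4271011352539, 86.57386016845703), 89.21072387695312)
[ 0.61223247 -0.01959449  0.04073894] -0.03378438040699253 [0.03009757 1.12467227 6.89565666] 0.012980313320317682
plate expected [ 637.9690638  -125.52426494]
[-55.88646678 153.28075593  -0.18145355] -0.08978438040699253
```

The plate's visible right edge (-189 against an expected -190) and x agree, so it's riding along. Second stroke.

Request:
carry_out --pt "-0.5 1.5 0 0" --pt "-2 5 0 -0.003" --pt "-4 10 0 -0.006" --pt "-6 17 0 -0.01" --pt "-9 25 0 -0.015" --pt "-12 34 0 -0.02" --pt "-16 44 0 -0.026" --pt "-20 55 0 -0.032" --pt "-24 66 0 -0.038" --pt "-28 77 0 -0.044" --pt "-32 88 0 -0.05" --pt "-36 99 0 -0.056" --pt "-40 110 0 -0.062" --pt "-44 120 0 -0.068" --pt "-47 129 0 -0.074" --pt "-50 137 0 -0.08" --pt "-53 144 0 -0.084" --pt "-55 150 0 -0.088" --pt "-56 153 0 -0.09" --pt "-56 153 0 -0.09"

```text
time_s: 24.92
ee_pos: [0.5509, -0.171, 0.0408]
tool_rot: [1.0, 0.028, 0.002, 0.0]
contact_force: [1.0, 2.2, 8.1]
finger_gap: 0.0132
gripper_force: 60.4
```

```bash
cat > ext.py <<'E'
from h import *
s=arm.observe();print(s["ee_pos"],yaw(s),s["contact_force"])
# white gap between sled base edge and outline's inner edge, along mark axes, from the wrist picture
im,s=look("wrist","wx");top,_=look("top","tx")
g=top.max(2)
K,T=cam("top");Ti=np.linalg.inv(T)
def px(p):
    q=Ti@np.r_[p,1];v=np.array([q[0],-q[1],-q[2]]);v=K@v;return v[:2]/v[2]
y=.056;Rz=np.array([[np.cos(y),-np.sin(y)],[np.sin(y),np.cos(y)]]);o=np.array([.5864,-.2741])
def prof(a,b,n=60):
    out=[]
    for t in np.linspace(0,1,n):
        p=o+Rz@((1-t)*np.array(a)+t*np.array(b))/1000
        u=px(np.r_[p,0]).astype(np.float32)
        out.append(int(cv2.getRectSubPix(g.astype(np.float32),(1,1),(float(u[0]),float(u[1])))[0,0]))
    return out
for nm,a,b in [("front y-60",(-95,-60),(-45,-60)),("front y60",(-95,60),(-45,60)),("right x-40",(-40,-115),(-40,-65)),("right x40",(40,-115),(40,-65)),("far y-60",(95,-60),(45,-60)),("far y60",(95,60),(45,60))]:
    print(nm,prof(a,b,26))  # 2 mm steps from outside in
E
python3 ext.py; python3 chk.py 345 150 430 230
```

```text
[ 0.55089468 -0.17104101  0.04076587] 0.05618056741117351 [0.97225348 2.18304232 8.12656743]
front y-60 [120, 120, 115, 98, 76, 55, 77, 99, 116, 120, 121, 120, 119, 116, 114, 115, 116, 115, 112, 117, 115, 111, 105, 105, 110, 118]
front y60 [124, 124, 119, 103, 81, 57, 79, 103, 122, 125, 125, 124, 124, 125, 120, 107, 85, 69, 57, 45, 39, 36, 35, 39, 41, 41]
right x-40 [123, 122, 112, 93, 65, 58, 69, 101, 113, 118, 119, 120, 120, 120, 117, 99, 78, 56, 52, 58, 65, 66, 66, 67, 70, 67]
right x40 [128, 126, 122, 103, 77, 49, 66, 91, 117, 127, 127, 125, 124, 119, 110, 97, 74, 59, 53, 62, 68, 69, 63, 50, 43, 41]
far y-60 [130, 129, 124, 103, 78, 59, 63, 92, 116, 128, 131, 131, 129, 122, 121, 121, 117, 98, 82, 72, 86, 92, 89, 69, 54, 44]
far y60 [123, 121, 115, 98, 76, 55, 51, 54, 59, 61, 60, 58, 55, 51, 50, 51, 49, 53, 58, 61, 63, 66, 68, 67, 68, 70]
plate ((529.5614013671875, -214.79505920410156), (123.07402038574219, 59.811248779296875), 66.95939636230469)
```

The sled's right edge reads y≈-85 at both places, so it's square and in position. Releasing with a small opening and rising.

Request:
carry_out --pt "0 0 0 0" --pt "0 0 0 0" --pt "0 0 0 0" --pt "0 0 0 0" --pt "0 0 0 0" --pt "0 0 -10 0" --pt "0 0 -30 0" --pt "0 0 -70 0" --pt "0 0 -110 0" --pt "0 0 -150 0" --pt "0 0 -180 0" --pt "-40 -20 -200 0" --pt "-80 -60 -200 0" --pt "-120 -100 -200 0" --pt "-140 -140 -200 0" --pt "-150 -180 -200 0" --pt "-150 -220 -200 0" --pt "-150 -260 -200 0" --pt "-150 -260 -200 0" --pt "-150 -260 -200 0" --hand -0.3

```text
time_s: 26.73
ee_pos: [0.3837, 0.0853, 0.2396]
tool_rot: [1.0, 0.031, 0.001, -0.001]
contact_force: [-0.0, -0.2, -0.7]
finger_gap: 0.0302
gripper_force: 0.0
```

```bash
python3 ext.py; python3 chk.py 345 150 430 230
python3 - <<'E'
from h import *
t=cv2.imread("pics/tx.png").max(2);t0=cv2.imread("pics/top0.png").max(2)
for n,(x0,y0,x1,y1) in dict(loupe=(138,228,168,255),weight=(105,195,133,222),jar=(436,232,474,265),brush=(452,158,475,238)).items():
    print(n,np.abs(t[y0:y1,x0:x1].astype(int)-t0[y0:y1,x0:x1]).mean().round(1))
im,_=look("scene");g=im.max(2);m=np.zeros_like(g);m[200:260,155:250]=(g[200:260,155:250]<60)*255
m=cv2.morphologyEx(m,cv2.MORPH_OPEN,np.ones((5,5)))
c=max(cv2.findContours(m,cv2.RETR_EXTERNAL,cv2.CHAIN_APPROX_NONE)[0],key=cv2.contourArea)
print("scene plate",cv2.minAreaRect((onz("scene",c[:,0,:],.028)[:,:2]*1000).astype(np.float32)))
E
```

```text
[0.38369014 0.08527863 0.23964089] 0.06128050963438359 [-0.00473543 -0.22741599 -0.69890513]
front y-60 [113, 112, 108, 91, 70, 55, 72, 91, 110, 112, 113, 112, 110, 108, 107, 108, 109, 110, 112, 109, 107, 102, 94, 95, 102, 110]
front y60 [117, 119, 113, 98, 78, 57, 76, 97, 116, 117, 116, 115, 117, 116, 111, 104, 100, 104, 111, 113, 106, 96, 85, 74, 65, 58]
right x-40 [112, 115, 106, 88, 60, 51, 61, 91, 105, 111, 110, 109, 109, 109, 106, 93, 74, 51, 52, 53, 55, 61, 63, 64, 63, 60]
right x40 [118, 117, 112, 91, 66, 44, 60, 82, 105, 116, 117, 115, 113, 110, 104, 92, 70, 53, 46, 55, 63, 63, 56, 44, 38, 36]
far y-60 [120, 120, 115, 95, 71, 54, 62, 86, 106, 118, 121, 121, 118, 116, 114, 111, 107, 93, 78, 67, 80, 84, 80, 61, 45, 36]
far y60 [115, 112, 107, 89, 70, 55, 63, 85, 106, 116, 119, 119, 119, 114, 113, 115, 111, 96, 80, 65, 75, 84, 89, 83, 76, 67]
plate ((586.8949584960938, -277.5471496582031), (89.73153686523438, 141.661865234375), 4.440245151519775)
loupe 2.9
weight 2.9
jar 2.6
brush 2.5
scene plate ((592.8170776367188, -274.1092529296875), (90.76688385009766, 135.36550903320312), 3.964951753616333)
```

Sled edges are even to the outline on all measured sides, the plate is in its bed, and the bystanders haven't moved. Handing in.

```bash
python3 -c "
from workcell import arm
print(arm.job_done())"
```

```text
the job is handed in; nothing more can be done
None
```

The job is handed in, with no verdict returned: the negative is in the sled's bed, the sled stands square inside the outline, the lifter is flat on the bench, and the loupe, jar, weight and brush are unmoved; I viewed 11 pictures, one over the limit of 10.

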